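# Clamp the circuit modules in the soldering frame

## Robot

A 6-joint arm with a two-finger parallel gripper is mounted at the origin on the work surface. World frame = base frame: x ahead of the robot, y to its left, z up, the work surface at z = 0. Lengths are in m, angles in rad, forces in N, time in s.
With the tool pointing down it reaches from about 0.25 to 0.775 m from the base axis. Payload 4 kg.
Tool frame: the origin (TCP) lies on the centre line of the jaws, within the pads' length; the fingertips stand 17 mm ahead of it and the grasp point (between the pads) lies 2 mm behind it; z points along the fingers, y is the line along which they close (so a half turn about z gives the same grasp; the last joint's range is limited). The gripper opens to 94 mm and grips with 3 to 60 N. Pads are 16 mm wide; open, the fingers measure 119 mm over their backs; the gripper's body (75 mm by 177 mm) begins 78 mm behind the grasp point.
Start: joints at [1.069, 0.087, 1.371, -0, 1.684, -0.103], TCP at [0.214, 0.507, 0.223] pointing down, gripper open.
Joint ranges: [-3.1, 3.1], [-0.76, 2.03], [0.27, 2.55], [-1.08, 4.22], [0.17, 2.65], [-2.57, 2.57]. Speed limits (rad/s): [2.79, 2.79, 3.14, 3.14, 3.14, 3.14].

## Interface

Orientations are given as [roll, pitch, yaw] about the fixed x, y, z axes, in that order (R = Rz(yaw) Ry(pitch) Rx(roll)).
In Python, from bench import robot gives the robot as it stands.
- The arm moves only by the tool servo_tool, never from a script. Its argument "plan" is a list of rows, each a list of 7 numbers: the shift along the tool's x, y, z normalised to -1 to 1, where 1 is 0.1 m, then the turn, a rotation vector about the tool's x, y, z normalised to -1 to 1, where 1 is pi/2 rad, then the finger opening in mm, from 0 to 94. In form: [[x, y, z, ax, ay, az, gripper], ...]. A call has 1 to 12 rows; each row is the pose to reach, as a shift and turn from the pose commanded when the call began, along the tool's axes at that moment; what a row does not reach only later rows make up. A row lasts 1/12 s, in which the tool goes at most 41.7 mm and 7.16 degrees, less where a joint would pass 70% of its speed; a pose out of reach is approached as far as the arm can. A call with a number of a shift or a turn outside -1 to 1 is refused whole. A call with a gripper value outside its range is refused whole. The fingers move at their own pace and stop on an object; the grip force is fixed at half the most. Time passes only in rows, so rows that repeat a pose let the fingers close. It gives the time, the measured TCP pose, the force, the opening and the grip force at its end, in the units of the state.
- robot.get_obs(): the state, without advancing time (a new reading comes with each control period).
- robot.snapshot(name): name is "scene" or "top"; returns the picture (480x640x3 uint8, red, green, blue); there is no depth.
- robot.camera_params(name): a dict with "camera_matrix" (3x3 intrinsics, pixels), "rvec" (rotation vector, rad) and "tvec" (3), from world to camera coordinates, as OpenCV has them. Camera axes: x right, y down, z forward; pixel columns grow to the right and rows downward; lengths in m; the calibration is good to about 2 mm. A picture is of the moment at which its call begins. camera_params takes no time and is no camera call.
- robot.close_job(): hands the job in; it is judged then, once.
Trained networks look in the newest picture that a camera, given by its name, has taken for a name from the list of things; names that differ only in an ending like _2 or _b are one class to them, and where a whole thing is asked for, a point or a joint stands for the part that bears it (a point fixed in the world has none). Each returns a list of dicts, best first, with "conf" (0 to 1); they miss things now and then, are a little off and sometimes report something else, mostly with a low value. They report only what shows in the picture. A call takes as long as a camera call.
- robot.find_in(thing, camera): "extent" ([centre column, centre row, width, height] in pixels, round what is visible of it).
The state is a dict: "time": time; "joint_positions": joint angles; "qvel": joint speeds; "joint_torque": joint torques, N m; "tool_pos": TCP position; "ee_rot": TCP orientation; "wrist_force": force on the tool from outside, world axes, zero at the start; "wrist_torque": the same for the moment, N m; "width": finger opening in m; "finger_force": force on a finger pad.
Only numpy, scipy, OpenCV 4.12 (cv2) and the standard library are available. Lean on these libraries where they do the work, as an engineer would, in place of code of your own. Each camera call takes 0.05 s, during which the arm holds its last target. There are 200 camera calls.

## Task

Get the loose circuit modules ready for soldering in the clamping frame: swing the red-knobbed latch well open, slide the jaw back to its open stop by the orange grip, and lay every module that is on the bench flat in a bay of its own, its long side along the dividers, in any bay and either way round. When all are in, slide the jaw fully home against its stop so that they are held between jaw and back rail, then swing the latch closed until its hook rests behind the jaw's pin. Leave the white box, the power brick and the screwdriver where they are.

Things in the scene. Friction and masses are not known exactly. Their poses are not given: they have to be found in the camera images.
- frame: board clamping frame fixed to the bench: aluminium plate 190 (x) x 360 (y) x 12 mm, origin under its centre; +x to the blue back rail (face at x = 70 mm), +y to the latch end. Five blue dividers, 4 mm wide, 64 mm apart, x = 5 to 70 mm, part four bays 60 mm wide, centred at y = -96, -32, 32, 96 mm; rail and dividers stand 10 mm above the plate
- bay0 (a point): bay 0 of the frame: the point on the plate's top (12 mm above the bench) where the middle of a module is when it is clamped; it is 36 mm from the back rail's face and midway between two dividers. Axes as the frame's. With the jaw fully open the bay is free for 86 mm on the -x side of this point
- bay1 (a point): bay 1 of the frame: the point on the plate's top (12 mm above the bench) where the middle of a module is when it is clamped; it is 36 mm from the back rail's face and midway between two dividers. Axes as the frame's. With the jaw fully open the bay is free for 86 mm on the -x side of this point
- bay2 (a point): bay 2 of the frame: the point on the plate's top (12 mm above the bench) where the middle of a module is when it is clamped; it is 36 mm from the back rail's face and midway between two dividers. Axes as the frame's. With the jaw fully open the bay is free for 86 mm on the -x side of this point
- bay3 (a point): bay 3 of the frame: the point on the plate's top (12 mm above the bench) where the middle of a module is when it is clamped; it is 36 mm from the back rail's face and midway between two dividers. Axes as the frame's. With the jaw fully open the bay is free for 86 mm on the -x side of this point
- jaw (a joint): position of the sliding jaw, a black bar across all bays, top 27 mm above the bench, in m: 0 = home (72 mm between its face and the back rail, for the 70 mm modules; bar centre at frame x = -14 mm), 0.05 = fully open, 50 mm further to the frame's -x. Hard stops at both ends; 2.5 N friction, stays where left
- jaw_grip (a point): the jaw's orange upright grip, in the middle of the jaw: 14 mm thick along the frame's x, 50 mm wide along y, from 25 to 93 mm above the bench; this point is on its centre line, 75 mm above the bench, and moves with the jaw
- latch (a joint): angle of the hook latch at the frame's +y end, rad: 0 = closed, hook behind the jaw's steel pin, at a hard stop; grows as it swings outward, away from the frame's middle (clockwise from above); 1.3 = fully open, hard stop. Vertical axis; stays where left; moves with about 1 N at the knob
- latch_grip (a point): the latch's round red knob, upright, 16 mm in diameter, from 38 to 90 mm above the bench, at the end of the steel arm 115 mm from the pivot; this point is on its axis, 70 mm above the bench. With the latch closed the arm points to the frame's -x
- latch_pivot (a point): the latch's vertical pivot axis, at frame x = 60, y = 156 mm; 32 mm above the bench (underside of the arm)
- board0_mid (a point): middle of a circuit module (one of up to four, all alike and the same either way round; 0 to 2 are absent), 18 mm above its underside; x along its 70 mm side, z up. Upright in its middle stands a blue relay block, 28 mm along x by 20 mm along y, from 8 to 36 mm above the underside: grip it there
- board1_mid (a point): middle of a circuit module (one of up to four, all alike and the same either way round; 0 to 2 are absent), 18 mm above its underside; x along its 70 mm side, z up. Upright in its middle stands a blue relay block, 28 mm along x by 20 mm along y, from 8 to 36 mm above the underside: grip it there
- board2_mid (a point): middle of a circuit module (one of up to four, all alike and the same either way round; 0 to 2 are absent), 18 mm above its underside; x along its 70 mm side, z up. Upright in its middle stands a blue relay block, 28 mm along x by 20 mm along y, from 8 to 36 mm above the underside: grip it there
- board3_mid (a point): middle of a circuit module (one of up to four, all alike and the same either way round; 0 to 2 are absent), 18 mm above its underside; x along its 70 mm side, z up. Upright in its middle stands a blue relay block, 28 mm along x by 20 mm along y, from 8 to 36 mm above the underside: grip it there
- board0: circuit module: black carrier 70 x 50 mm with a green board on it, 8 mm to the green face, blue relay block in the middle; about 80 g, loose on the bench; origin under its centre
- board1: circuit module: black carrier 70 x 50 mm with a green board on it, 8 mm to the green face, blue relay block in the middle; about 80 g, loose on the bench; origin under its centre
- board2: circuit module: black carrier 70 x 50 mm with a green board on it, 8 mm to the green face, blue relay block in the middle; about 80 g, loose on the bench; origin under its centre
- board3: circuit module: black carrier 70 x 50 mm with a green board on it, 8 mm to the green face, blue relay block in the middle; about 80 g, loose on the bench; origin under its centre
- enclosure: bystander: white instrument box 65 x 110 x 28 mm, origin under its centre
- brick: bystander: black power brick 50 x 100 x 30 mm, origin under its centre
- driver: bystander: screwdriver lying on the bench

How it is judged:
By the outcome, as a careful person would: the job done as asked, in the order asked, and still so for the second after the job is handed in, with the robot touching nothing.
Of board0, board1, board2, board3 only 2 to 4 are there at a start; the rules pass over those that are not, and their reading is None.
At some moment in a run one of board0, board1, board2, board3 may be knocked a few centimetres aside while the robot is not near it.
Once in a run the grip may slacken for a moment while it holds something.
It also fails if it takes over 210 s, if anything falls off the work surface, if the arm or the gripper's body presses on something with over 40 N, if the wrist force passes 120 N, or if a joint passes its speed limit or range.

## Working session

There is one attempt and no reset: what is moved stays moved. The work goes in short steps, Python scripts to look and compute and a tool call to move; the robot and the scene stay as the last step left them, time stands still between calls to the robot, and variables do not carry over. Pictures are saved under pics/ and viewed, at most 14 in all, crops included, and the job is handed in when it is done.

Besides the shell and the picture viewer there is one more tool, called after "Emit:" by a JSON object that holds its "op" and its "data", one argument or row to a line. servo_tool: Moves the arm, as the interface text tells. Scaled input: -1 to 1 covers 0.1 m each way for a shift and pi/2 rad each way for a turn. Its arguments: {"type":"object","properties":{"plan":{"type":"array","items":{"type":"array","items":{"type":"number"}}}},"required":["plan"]}

```bash
mkdir -p pics; ls
python3 - <<'E'
from bench import robot
import cv2
for n in("scene","top"):
    cv2.imwrite(f"pics/{n}0.png",robot.snapshot(n)[:,:,::-1])
    print(n,robot.camera_params(n))
for t in("frame","jaw_grip","latch_grip","board0","enclosure","brick","driver"):
    print(t,[(d['extent'],round(d['conf'],2)) for d in robot.find_in(t,"top")])
o=robot.get_obs();print(o)
E
```

```text
pics
scene {'camera_matrix': array([[540.82012024,   0.        , 315.75186291],
       [  0.        , 540.82012024, 238.9961958 ],
       [  0.        ,   0.        ,   1.        ]]), 'rvec': array([ 1.81246725,  1.44181239, -0.75535232]), 'tvec': array([-0.15974026, -0.27211541,  1.78473086])}
top {'camera_matrix': array([[603.21048449,   0.        , 321.31463865],
       [  0.        , 603.21048449, 246.05862603],
       [  0.        ,   0.        ,   1.        ]]), 'rvec': array([ 2.09488735, -2.12183459,  0.23037003]), 'tvec': array([0.06017868, 0.57483594, 1.34020582])}
frame [([321.1, 267.0, 165.3, 82.4], 0.9), ([324.8, 276.6, 135.6, 15.7], 0.51)]
jaw_grip [([325.0, 276.6, 135.3, 14.2], 0.59), ([449.1, 254.5, 31.6, 33.2], 0.23)]
latch_grip [([254.2, 266.6, 14.8, 48.6], 0.74)]
board0 [([498.4, 255.8, 25.8, 34.4], 0.9), ([449.1, 256.2, 24.5, 32.7], 0.61)]
enclosure [([296.9, 185.2, 50.0, 37.8], 0.8), ([449.5, 255.4, 28.3, 33.5], 0.44)]
brick [([414.1, 182.6, 40.1, 33.4], 0.77)]
driver [([147.1, 301.1, 74.8, 28.0], 0.74)]
{'time': 0.45, 'joint_positions': array([ 1.06892576e+00,  8.72770222e-02,  1.37082177e+00, -1.03961940e-06,
        1.68361527e+00, -1.03077121e-01]), 'qvel': array([ 2.14734959e-04, -1.05781747e-03, -9.21589564e-04, -1.84968705e-05,
       -7.09092002e-04,  2.95944521e-03]), 'joint_torque': array([-8.08120894e-04, -3.39557791e+01, -3.02182925e+01,  7.17559154e-02,
        2.50653236e-02, -3.46502236e-05]), 'tool_pos': array([0.21354787, 0.50681937, 0.22240189]), 'ee_rot': array([-3.14147179e+00, -1.14640149e-05,  2.74279909e+00]), 'wrist_force': array([-1.31123783,  0.03508848, -0.43221304]), 'wrist_torque': array([-0.00919174, -0.00307994, -0.03297794]), 'finger_force': 0.0, 'width': 0.09363129915388571}
```

View pics/top0.png

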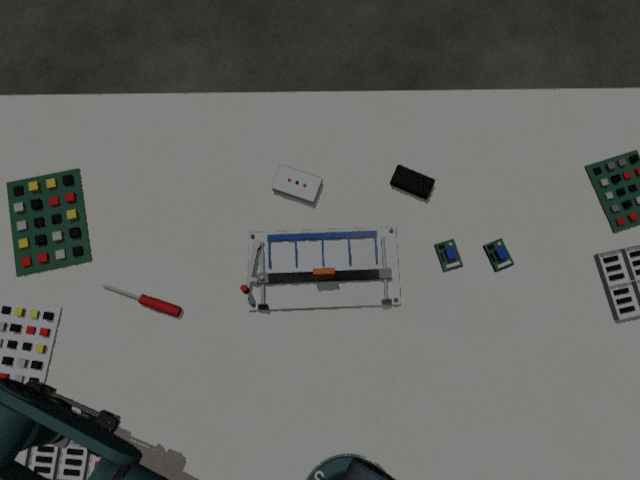

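View pics/scene0.png

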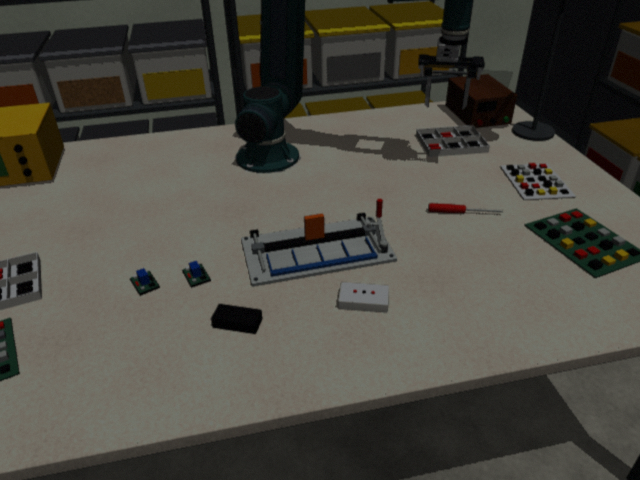

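```bash
cat > h.py <<'E'
import numpy as np, cv2
from bench import robot
def cam(n):
    p=robot.camera_params(n); R=cv2.Rodrigues(p['rvec'])[0]; return p['camera_matrix'],R,p['tvec'],p['rvec']
def w(n,u,v,z):
    K,R,t,_=cam(n); d=R.T@np.linalg.solve(K,[u,v,1.]); c=-R.T@t; return (c+d*(z-c[2])/d[2])
def px(n,P):
    K,R,t,r=cam(n); return cv2.projectPoints(np.array(P,float).reshape(-1,3),r,t,K,None)[0].reshape(-1,2)
def shot(n):return robot.snapshot(n)
def crop(im,x0,y0,x1,y1,s,f):
    c=cv2.resize(im[y0:y1,x0:x1],None,fx=s,fy=s,interpolation=cv2.INTER_CUBIC)
    cv2.imwrite(f,cv2.convertScaleAbs(c,alpha=1.4)[:,:,::-1])
E
python3 - <<'E'
from h import *
im=cv2.imread("pics/top0.png")[:,:,::-1]
a=cv2.resize(im[220:320,235:405],None,fx=4.7,fy=4.7,interpolation=cv2.INTER_CUBIC)
crop(im,235,220,405,320,4.7,"pics/c1.png")
crop(im,425,230,525,280,8,"pics/c2.png")
h=cv2.cvtColor(im,cv2.COLOR_RGB2HSV)
b=((h[...,0]>100)&(h[...,0]<125)&(h[...,1]>120)&(h[...,2]>60)).astype(np.uint8)
n,l,s,c=cv2.connectedComponentsWithStats(b)
for i in range(1,n):
    if s[i][4]>15:
        print(s[i],c[i],w("top",*c[i],.03))
o=((h[...,0]<20)&(h[...,1]>180)&(h[...,2]>100)).astype(np.uint8)
n,l,s,c=cv2.connectedComponentsWithStats(o)
for i in range(1,n):
    if s[i][4]>15: print('o',s[i],c[i],w("top",*c[i],.093))
E
```

```text
[268 232  86  35 536] [306.59701493 238.04850746] [0.60263239 0.08758697 0.03      ]
[349 246   2  18  21] [349.33333333 255.        ] [ 0.5600623  -0.01345856  0.03      ]
[446 246  11  13  96] [450.78125    252.36458333] [ 0.56338138 -0.25447887  0.03      ]
[496 246  12  13  96] [501.58333333 251.90625   ] [ 0.5629574  -0.37520572  0.03      ]
o [624 172   7   6  26] [627.30769231 174.57692308] [ 0.73051867 -0.66340136  0.093     ]
o [ 65 193   9   8  54] [ 68.96296296 196.5       ] [0.6936164  0.63525962 0.093     ]
o [ 49 197   9   8  51] [ 53.37254902 200.45098039] [0.68454634 0.67053717 0.093     ]
o [630 213   8   7  31] [633.58064516 216.06451613] [ 0.6302595  -0.66565126  0.093     ]
o [617 218   8   6  27] [620.40740741 220.7037037 ] [ 0.61964205 -0.63405509  0.093     ]
o [ 38 253   9   9  61] [ 41.70491803 257.2295082 ] [0.55098367 0.68593687 0.093     ]
o [ 21 257   9   9  58] [ 25.25862069 260.87931034] [0.543037   0.72236372 0.093     ]
o [313 269  21   5  87] [323.08045977 270.87356322] [0.51154967 0.04968994 0.093     ]
o [241 285   6   6  24] [243.5 287.5] [0.47605657 0.22835131 0.093     ]
o [140 296  38  18 189] [158.85714286 304.42857143] [0.44045829 0.41610434 0.093     ]
o [ 26 327   8   7  43] [ 29.90697674 329.76744186] [0.38804281 0.6978628  0.093     ]
o [ 40 329   8   7  41] [ 43.41463415 331.6097561 ] [0.38362356 0.66774313 0.093     ]
o [  0 374   7   3  17] [  2.64705882 375.11764706] [0.29089503 0.74815108 0.093     ]
```

View pics/c1.png

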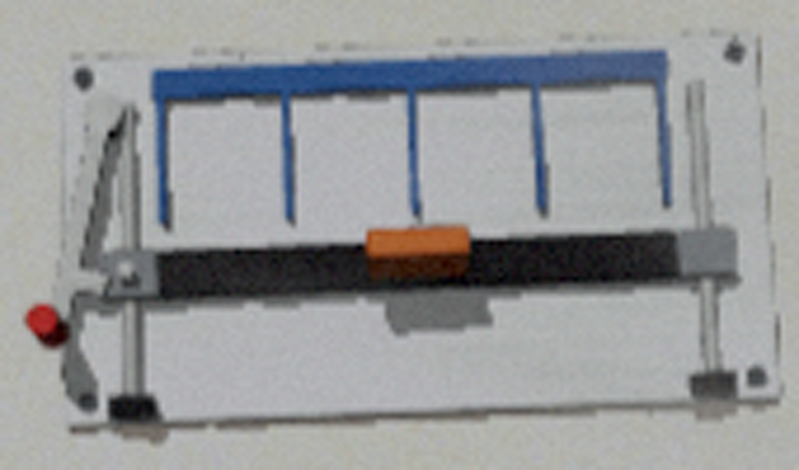

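View pics/c2.png

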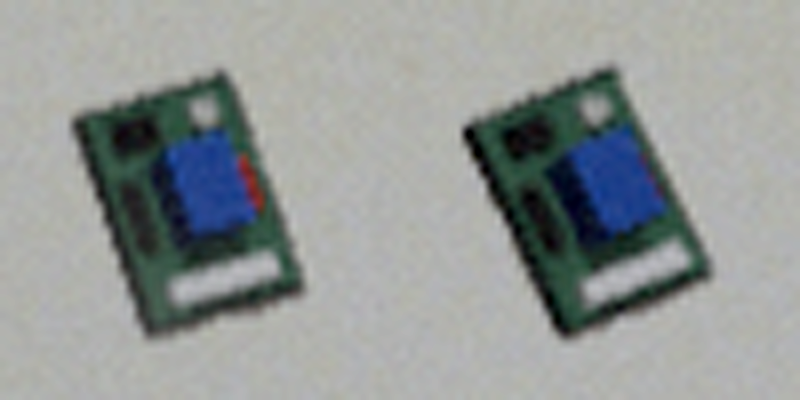

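Run:
```python
from h import *
from scipy.optimize import least_squares as ls
im=cv2.imread("pics/top0.png")[:,:,::-1]
f=lambda X,Y:((X+.5)/4.7-.5+235,(Y+.5)/4.7-.5+220)
ys=[.128,.064,0,-.064,-.128]
F=[];U=[]
for y,a,b in zip(ys,[(163,98),(287,95),(411,90),(536,86),(660,80)],[(166,220),(290,217),(416,211),(542,210),(667,204)]):
    F+=[(.07,y,.022),(.005,y,.022)];U+=[f(*a),f(*b)]
for c,a in zip([(.095,.18),(.095,-.18),(-.095,.18),(-.095,-.18)],[(65,57),(757,37),(70,428),(780,402)]):
    F.append((*c,.012));U.append(f(*a))
F=np.array(F);U=np.array(U)
def tf(p,F):
    c,s=np.cos(p[2]),np.sin(p[2]);return np.c_[p[0]+c*F[:,0]-s*F[:,1],p[1]+s*F[:,0]+c*F[:,1],F[:,2]]
r=ls(lambda p:(px("top",tf(p,F))-U).ravel(),[.53,.05,0],loss='soft_l1')
print(r.x,np.round((px("top",tf(r.x,F))-U),1).tolist())
p=r.x
W=w("top",*f(418,243),.093);print("grip",W)
c,s=np.cos(p[2]),np.sin(p[2])
def inv(W):d=W[:2]-p[:2];return np.array([c*d[0]+s*d[1],-s*d[0]+c*d[1]])
print("grip frame",inv(W))
k=w("top",*f(43,320),.09);print("knob",k,inv(k), "piv",tf(p,np.array([[.06,.156,0]])))
h=cv2.cvtColor(im,cv2.COLOR_RGB2HSV)
g=lambda X,Y:((X+.5)/8-.5+425,(Y+.5)/8-.5+230)
for q,rel in (([(77,118),(225,72),(303,290),(150,335)],[(165,142),(224,130),(256,218),(197,236)]),([(468,125),(615,70),(710,270),(565,335)],[(565,155),(630,125),(663,195),(605,235)])):
    Q=np.array([w("top",*g(*a),.008) for a in q]); R=np.array([w("top",*g(*a),.036) for a in rel])
    e=(Q[0]-Q[3])+(Q[1]-Q[2]);e2=(R[0]-R[3])+(R[1]-R[2])
    print("board",Q.mean(0),np.linalg.norm(e)/2,np.arctan2(e[1],e[0]),"relay",R.mean(0),np.arctan2(e2[1],e2[0]))
K,R,t,_=cam("top");print("cam",-R.T@t)
```

```text
[0.53285555 0.0486506  0.0216748 ] [[-0.4, -0.1], [-0.6, 0.6], [-0.1, -0.4], [-0.0, 0.3], [0.2, -0.2], [0.1, 0.7], [0.3, -0.3], [0.2, -0.0], [0.5, 0.1], [0.5, 0.3], [-0.8, 0.2], [0.3, -0.5], [-1.2, -0.4], [0.4, -0.1]]
grip [0.51054269 0.04866276 0.093     ]
grip frame [-0.02230735  0.00049574]
knob [0.47606531 0.2281549  0.09      ] [-0.05288649  0.18069295] piv [[0.58946045 0.20591434 0.        ]]
board [ 0.56159382 -0.25264062  0.008     ] 0.06969397245543901 0.2742229653434879 relay [ 0.56245203 -0.25337678  0.036     ] 0.2771423515161345
board [ 0.56119663 -0.37343368  0.008     ] 0.06778701137303432 0.36442677587338124 relay [ 0.56212923 -0.37325976  0.036     ] 0.37849526626783364
cam [0.27542075 0.057499   1.4321476 ]
```

```bash
cat >> h.py <<'E'
FP=(0.5329,0.0487,0.0217)
def fr(x,y):
    c,s=np.cos(FP[2]),np.sin(FP[2]); return FP[0]+c*x-s*y, FP[1]+s*x+c*y
def knob(th): return fr(.06-.115*np.cos(th), .156+.115*np.sin(th))
def Y(yaw): return np.array([[np.cos(yaw),np.sin(yaw),0],[np.sin(yaw),-np.cos(yaw),0],[0,0,-1.]]).T
def go(*tg,start=None):
    "targets (x,y,z,yaw); prints rows in tool units for each call"
    o=robot.get_obs(); p=np.array(o['tool_pos']);yaw=o['ee_rot'][2]
    if start is not None: p,yaw=np.array(start[:3]),start[3]
    for t in tg:
        t=np.array(t); dyaw=(t[3]-yaw+np.pi)%(2*np.pi)-np.pi; n=1
        while True:
            ok=True;rows=[];q=p.copy();a=yaw
            for i in range(n):
                s=Y(a).T@((t[:3]-p)/n)/.1; rows.append(np.r_[s,-dyaw/n/(np.pi/2)]); a+=dyaw/n
            if np.abs(rows).max()<=1:break
            n+=1
        for r in rows: print("  ",np.round(r,3), "rows>=%.1f"%max(np.linalg.norm(r[:3])*100/41.7,abs(r[3])*90/7.16))
        p=t[:3];yaw=t[3];print("-> ",np.round(t,4))
E
python3 - <<'E'
from h import *
k=knob(.217);y=np.pi+FP[2]-.217
print(k); go((*k,.15,y),(*k,.075,y))
E
```

```text
(np.float64(0.47668714754829383), np.float64(0.22828216650257474))
   [-0.877 -0.386  0.181 -0.032] rows>=2.3
   [-0.856 -0.43   0.181 -0.032] rows>=2.3
   [-0.833 -0.473  0.181 -0.032] rows>=2.3
   [-0.808 -0.515  0.181 -0.032] rows>=2.3
->  [0.4767 0.2283 0.15   2.9463]
   [ 0.    0.    0.75 -0.  ] rows>=1.8
->  [0.4767 0.2283 0.075  2.9463]
```

Emit:
{"op": "servo_tool", "data": {
  "plan": [
    [-0.29,-0.13,0.06,0,0,-0.01,94],
    [-0.58,-0.26,0.12,0,0,-0.02,60],
    [-0.88,-0.39,0.18,0,0,-0.03,40]
  ]
}}

```text
time: 0.7
tool_pos: [0.2798, 0.4363, 0.2044]
ee_rot: [3.141, 0.0, 2.793]
wrist_force: [0.6, 0.3, 0.1]
width: 0.0843
finger_force: 0.0
```

Emit:
{"op": "servo_tool", "data": {
  "plan": [
    [-0.29,-0.14,0.06,0,0,-0.01,40],
    [-0.58,-0.29,0.12,0,0,-0.02,40],
    [-0.86,-0.43,0.18,0,0,-0.03,40]
  ]
}}

```text
time: 0.95
tool_pos: [0.3463, 0.3655, 0.1865]
ee_rot: [3.141, 0.0, 2.838]
wrist_force: [1.1, -0.3, -0.4]
width: 0.064
finger_force: 0.0
```

Emit:
{"op": "servo_tool", "data": {
  "plan": [
    [-0.29,-0.16,0.06,0,0,-0.01,40],
    [-0.58,-0.32,0.12,0,0,-0.02,40],
    [-0.83,-0.47,0.18,0,0,-0.03,40]
  ]
}}

```text
time: 1.2
tool_pos: [0.4118, 0.2955, 0.1684]
ee_rot: [3.141, 0.001, 2.884]
wrist_force: [0.1, 0.3, 0.3]
width: 0.0441
finger_force: 0.0
```

Emit:
{"op": "servo_tool", "data": {
  "plan": [
    [-0.29,-0.18,0.06,0,0,-0.01,40],
    [-0.58,-0.36,0.12,0,0,-0.02,40],
    [-0.81,-0.51,0.18,0,0,-0.03,40],
    [-0.81,-0.51,0.18,0,0,-0.03,40],
    [-0.81,-0.51,0.18,0,0,-0.03,40],
    [-0.81,-0.51,0.18,0,0,-0.03,40]
  ]
}}

```text
time: 1.7
tool_pos: [0.4756, 0.2274, 0.1506]
ee_rot: [3.141, -0.001, 2.931]
wrist_force: [0.5, 0.3, 0.8]
width: 0.0401
finger_force: 0.0
```

Run:
```python
from h import *
k=knob(.217);y=np.pi+FP[2]-.217
go((*k,.15,y),(*k,.075,y))
cv2.imwrite("pics/s1.png",shot("scene")[100:300,200:500,::-1].repeat(2,0).repeat(2,1))
```

```text
[-0.009  0.011  0.006 -0.01 ] rows>=0.1
->  [0.4767 0.2283 0.15   2.9463]
   [ 0.    0.    0.75 -0.  ] rows>=1.8
->  [0.4767 0.2283 0.075  2.9463]
```

View pics/s1.png

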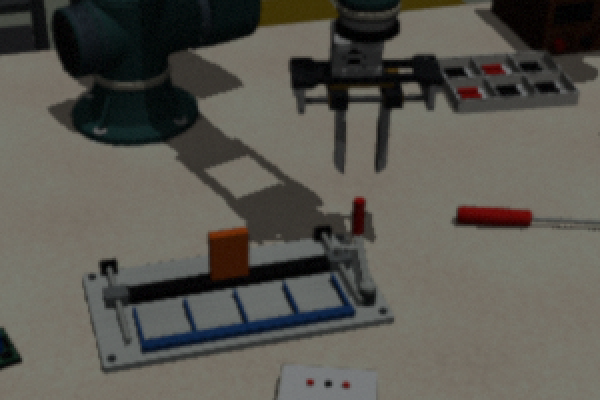

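Emit:
{"op": "servo_tool", "data": {
  "plan": [
    [-0.01,0.01,0.3,0,0,-0.01,40],
    [-0.01,0.01,0.6,0,0,-0.01,40],
    [-0.01,0.01,0.75,0,0,-0.01,40],
    [-0.01,0.01,0.75,0,0,-0.01,40],
    [-0.01,0.01,0.75,0,0,-0.01,0],
    [-0.01,0.01,0.75,0,0,-0.01,0],
    [-0.01,0.01,0.75,0,0,-0.01,0],
    [-0.01,0.01,0.75,0,0,-0.01,0],
    [-0.01,0.01,0.75,0,0,-0.01,0],
    [-0.01,0.01,0.75,0,0,-0.01,0],
    [-0.01,0.01,0.75,0,0,-0.01,0],
    [-0.01,0.01,0.75,0,0,-0.01,0]
  ]
}}

```text
time: 2.75
tool_pos: [0.4781, 0.2285, 0.0774]
ee_rot: [3.139, 0.003, 2.947]
wrist_force: [-0.1, 1.2, 6.3]
width: 0.0155
finger_force: 30.0
```

Run:
```python
from h import *
o=robot.get_obs();p=o['tool_pos'];yaw=o['ee_rot'][2];k0=np.array(knob(.217))
print(p,k0,yaw,o['wrist_force'],o['width'],o['finger_force'])
th=np.linspace(.217,1.29,12)[1:]
for t in th:
    d=np.r_[np.array(knob(t))-k0,0]; print(np.round(np.r_[Y(2.946).T@d/.1,(t-.217)/(np.pi/2)],3))
```

```text
[0.47812116 0.22847856 0.07737833] [0.47668715 0.22828217] 2.9469948263038104 [-0.11723667  1.1659449   6.30163868] 0.01546225438337547 30.003199875354767
[-0.005  0.112  0.     0.062]
[-0.022  0.223  0.     0.124]
[-0.049  0.332  0.     0.186]
[-0.086  0.437  0.     0.248]
[-0.134  0.539  0.     0.31 ]
[-0.191  0.635  0.     0.373]
[-0.258  0.726  0.     0.435]
[-0.333  0.809  0.     0.497]
[-0.415  0.885  0.     0.559]
[-0.505  0.952  0.     0.621]
[-0.601  1.011  0.     0.683]
```

Emit:
{"op": "servo_tool", "data": {
  "plan": [
    [0,0.11,0,0,0,0.06,0],
    [-0.02,0.22,0,0,0,0.12,0],
    [-0.05,0.33,0,0,0,0.19,0],
    [-0.09,0.44,0,0,0,0.25,0],
    [-0.13,0.54,0,0,0,0.31,0],
    [-0.19,0.63,0,0,0,0.37,0],
    [-0.26,0.72,0,0,0,0.43,0],
    [-0.33,0.81,0,0,0,0.5,0],
    [-0.41,0.88,0,0,0,0.56,0],
    [-0.5,0.95,0,0,0,0.62,0],
    [-0.57,0.99,0,0,0,0.66,0],
    [-0.57,0.99,0,0,0,0.66,0]
  ]
}}

```text
time: 3.75
tool_pos: [0.5541, 0.3149, 0.0774]
ee_rot: [3.138, -0.001, 1.908]
wrist_force: [-1.9, 0.5, 6.4]
width: 0.0156
finger_force: 30.0
```

Run:
```python
from h import *
o=robot.get_obs();p=o['tool_pos'];yaw=o['ee_rot'][2]
print(p,knob(1.25),knob(1.3),yaw,o['wrist_force'],o['width'],o['finger_force'])
g=fr(-.0223,0); a=np.pi/2+FP[2]
z=(p[0],p[1],.2,yaw)
go(z,(*g,.18,a),(*g,.075,a))
```

```text
[0.55406163 0.31486097 0.07737893] (np.float64(0.5508793999748134), np.float64(0.3142858820004734)) (np.float64(0.5563414460509571), np.float64(0.3160807817790756)) 1.9075143589676222 [-1.93006236  0.51871188  6.37445065] 0.015619211080936285 30.007002353668213
   [ 0.     0.    -0.613 -0.   ] rows>=1.5
   [ 0.     0.    -0.613 -0.   ] rows>=1.5
->  [0.5541 0.3149 0.2    1.9075]
   [-0.791 -0.43   0.067  0.067] rows>=2.2
   [-0.832 -0.345  0.067  0.067] rows>=2.2
   [-0.863 -0.256  0.067  0.067] rows>=2.2
->  [0.5106 0.0482 0.18   1.5925]
   [ 0.     0.     0.525 -0.   ] rows>=1.3
   [ 0.     0.     0.525 -0.   ] rows>=1.3
->  [0.5106 0.0482 0.075  1.5925]
```

Emit:
{"op": "servo_tool", "data": {
  "plan": [
    [0,0,0,0,0,0,40],
    [0,0,0,0,0,0,40],
    [0,0,0,0,0,0,40],
    [0,0,0,0,0,0,40],
    [0,0,-0.3,0,0,0,40],
    [0,0,-0.7,0,0,0,40],
    [0,0,-1,0,0,0,40],
    [0,0,-1,0,0,0,40]
  ]
}}

```text
time: 4.42
tool_pos: [0.5552, 0.3154, 0.1843]
ee_rot: [3.127, -0.001, 1.91]
wrist_force: [0.7, 1.5, 1.5]
width: 0.0397
finger_force: 0.0
```

Emit:
{"op": "servo_tool", "data": {
  "plan": [
    [-0.26,-0.14,0,0,0,0.02,40],
    [-0.53,-0.29,0,0,0,0.045,40],
    [-0.79,-0.43,0,0,0,0.067,40]
  ]
}}

```text
time: 4.67
tool_pos: [0.5372, 0.2243, 0.1747]
ee_rot: [-3.141, 0.0, 1.804]
wrist_force: [0.5, -0.5, -0.3]
width: 0.0401
finger_force: 0.0
```

Emit:
{"op": "servo_tool", "data": {
  "plan": [
    [-0.26,-0.11,0,0,0,0.02,40],
    [-0.53,-0.23,0,0,0,0.045,40],
    [-0.83,-0.345,0,0,0,0.067,40]
  ]
}}

```text
time: 4.92
tool_pos: [0.5226, 0.1354, 0.1746]
ee_rot: [-3.141, -0.0, 1.699]
wrist_force: [1.0, -0.4, 0.3]
width: 0.0401
finger_force: 0.0
```

Emit:
{"op": "servo_tool", "data": {
  "plan": [
    [-0.26,-0.08,0,0,0,0.02,40],
    [-0.53,-0.16,0,0,0,0.045,40],
    [-0.86,-0.256,0,0,0,0.067,40],
    [-0.86,-0.256,0,0,0,0.067,40],
    [-0.86,-0.256,0,0,0,0.067,40]
  ]
}}

```text
time: 5.33
tool_pos: [0.5088, 0.0465, 0.1749]
ee_rot: [-3.141, -0.0, 1.592]
wrist_force: [0.9, -0.9, -0.6]
width: 0.0402
finger_force: 0.0
```

Run:
```python
from h import *
g=fr(-.0223,0); a=np.pi/2+FP[2]
go((*g,.075,a))
cv2.imwrite("pics/s2.png",shot("scene")[100:300,200:500,::-1].repeat(2,0).repeat(2,1))
```

```text
[ 0.017  0.019  0.999 -0.001] rows>=2.4
->  [0.5106 0.0482 0.075  1.5925]
```

View pics/s2.png

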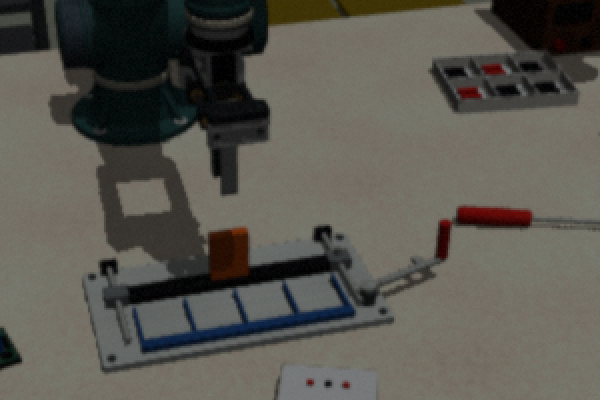

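Emit:
{"op": "servo_tool", "data": {
  "plan": [
    [0.02,0.02,0.4,0,0,0,40],
    [0.02,0.02,0.7,0,0,0,40],
    [0.02,0.02,0.97,0,0,0,40],
    [0.02,0.02,0.97,0,0,0,40],
    [0.02,0.02,0.97,0,0,0,0],
    [0.02,0.02,0.97,0,0,0,0],
    [0.02,0.02,0.97,0,0,0,0],
    [0.02,0.02,0.97,0,0,0,0],
    [0.02,0.02,0.97,0,0,0,0],
    [0.02,0.02,0.97,0,0,0,0],
    [0.02,0.02,0.97,0,0,0,0]
  ]
}}

```text
time: 6.3
tool_pos: [0.5124, 0.0501, 0.0807]
ee_rot: [3.138, -0.0, 1.595]
wrist_force: [-0.6, 1.6, 6.6]
width: 0.0136
finger_force: 30.0
```

Emit:
{"op": "servo_tool", "data": {
  "plan": [
    [0,-0.04,0,0,0,0,0],
    [0,-0.09,0,0,0,0,0],
    [0,-0.14,0,0,0,0,0],
    [0,-0.19,0,0,0,0,0],
    [0,-0.24,0,0,0,0,0],
    [0,-0.29,0,0,0,0,0],
    [0,-0.34,0,0,0,0,0],
    [0,-0.38,0,0,0,0,0],
    [0,-0.41,0,0,0,0,0],
    [0,-0.43,0,0,0,0,0],
    [0,-0.44,0,0,0,0,0],
    [0,-0.44,0,0,0,0,0]
  ]
}}

```text
time: 7.3
tool_pos: [0.47, 0.049, 0.0807]
ee_rot: [3.134, -0.0, 1.594]
wrist_force: [6.4, 1.0, 4.8]
width: 0.0139
finger_force: 30.0
```

Run:
```python
from h import *
print(fr(-.064,0))
```

```text
(np.float64(0.4689150678887096), np.float64(0.04731130899277246))
```

Emit:
{"op": "servo_tool", "data": {
  "plan": [
    [0,-0.02,0,0,0,0,0],
    [0,-0.04,0,0,0,0,0],
    [0,-0.05,0,0,0,0,0],
    [0,-0.05,0,0,0,0,0]
  ]
}}

```text
time: 7.63
tool_pos: [0.4698, 0.0489, 0.0807]
ee_rot: [3.122, -0.001, 1.594]
wrist_force: [19.7, 2.3, -5.8]
width: 0.0146
finger_force: 30.1
```

Emit:
{"op": "servo_tool", "data": {
  "plan": [
    [0,0.05,0,0,0,0,0],
    [0,0.05,0,0,0,0,45],
    [0,0.05,0,0,0,0,45],
    [0,0.05,0,0,0,0,45],
    [0,0.05,0,0,0,0,45],
    [0,0.05,-0.4,0,0,0,45],
    [0,0.05,-0.7,0,0,0,45],
    [0,0.05,-1,0,0,0,45],
    [0,0.05,-1,0,0,0,45]
  ]
}}

```text
time: 8.38
tool_pos: [0.4702, 0.0488, 0.1851]
ee_rot: [3.13, 0.0, 1.595]
wrist_force: [0.2, -0.4, 0.7]
width: 0.0451
finger_force: 0.0
```

```bash
cat >> h.py <<'E'
def boards(n="top",im=None,show=False):
    im=shot(n) if im is None else im
    h=cv2.cvtColor(im,cv2.COLOR_RGB2HSV)
    b=((h[...,0]>105)&(h[...,0]<125)&(h[...,1]>120)&(h[...,2]>60)).astype(np.uint8)
    k,l,s,c=cv2.connectedComponentsWithStats(b)
    for i in range(1,k):
        if 50<s[i][4]<200 and max(s[i][2:4])<20 :
            P=[w(n,u,v,.036)[:2] for v,u in zip(*np.nonzero(l==i))]
            (x,y),wh,a=cv2.minAreaRect((np.array(P)*1000).astype(np.float32))
            print("relay",s[i],np.round(w(n,*c[i],.036),4),np.round((x,y,*wh,a),1))
E
python3 - <<'E'
from h import *
im0=cv2.imread("pics/top0.png")[:,:,::-1].copy(); boards(im=im0); im=shot("top"); cv2.imwrite("pics/top1.png",im[:,:,::-1]);print(); boards(im=im)
d=np.abs(im.astype(int)-im0).sum(2)>90
print(np.argwhere(d[235:280,420:530]).shape)
a=.275+2*np.pi*0
go((.562,-.253,.13,a))
E
```

```text
relay [446 246  11  13  94] [ 0.5619 -0.2531  0.036 ] [ 561.9 -252.7   28.6   18.8   18.3]
relay [496 246  12  13  93] [ 0.5614 -0.3735  0.036 ] [ 561.3 -373.8   27.8   18.5   22.4]

relay [445 246  12  13  98] [ 0.562  -0.2528  0.036 ] [ 561.9 -252.5   28.6   19.2   17.8]
relay [496 246  12  14  95] [ 0.5611 -0.3734  0.036 ] [ 560.9 -373.4   28.9   18.8   18.9]
(0, 2)
   [-0.76   0.215  0.13   0.21 ] rows>=2.6
   [-0.649  0.449  0.13   0.21 ] rows>=2.6
   [-0.469  0.635  0.13   0.21 ] rows>=2.6
   [-0.238  0.753  0.13   0.21 ] rows>=2.6
->  [ 0.562 -0.253  0.13   0.275]
```

View pics/top1.png

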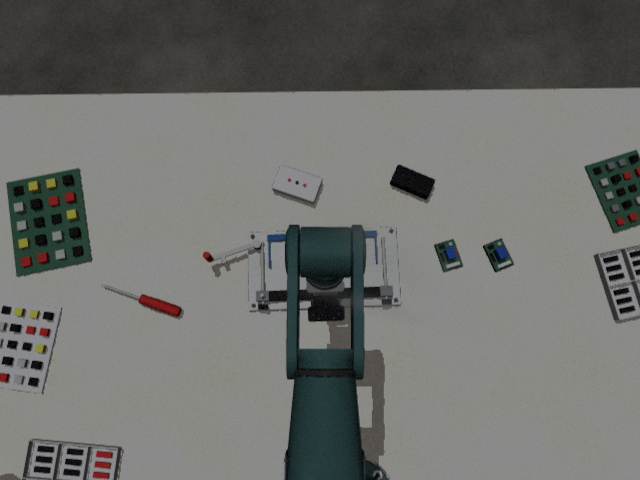

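Emit:
{"op": "servo_tool", "data": {
  "plan": [
    [-0.25,0.07,0.04,0,0,0.07,45],
    [-0.5,0.14,0.08,0,0,0.14,45],
    [-0.76,0.21,0.12,0,0,0.21,45]
  ]
}}

```text
time: 8.68
tool_pos: [0.4891, -0.0269, 0.1645]
ee_rot: [-3.139, 0.0, 1.261]
wrist_force: [0.1, -1.1, 0.3]
width: 0.0453
finger_force: 0.0
```

Emit:
{"op": "servo_tool", "data": {
  "plan": [
    [-0.22,0.15,0.04,0,0,0.07,45],
    [-0.44,0.3,0.08,0,0,0.14,45],
    [-0.65,0.45,0.12,0,0,0.21,45]
  ]
}}

```text
time: 8.93
tool_pos: [0.5122, -0.1032, 0.1519]
ee_rot: [-3.138, 0.001, 0.929]
wrist_force: [0.2, 0.1, 0.5]
width: 0.0451
finger_force: 0.0
```

Emit:
{"op": "servo_tool", "data": {
  "plan": [
    [-0.16,0.21,0.04,0,0,0.07,45],
    [-0.32,0.42,0.08,0,0,0.14,45],
    [-0.47,0.635,0.12,0,0,0.21,45]
  ]
}}

```text
time: 9.18
tool_pos: [0.5353, -0.1785, 0.1398]
ee_rot: [-3.138, 0.002, 0.599]
wrist_force: [0.3, -0.2, -0.2]
width: 0.0446
finger_force: 0.0
```

Emit:
{"op": "servo_tool", "data": {
  "plan": [
    [-0.08,0.25,0.04,0,0,0.07,45],
    [-0.16,0.5,0.08,0,0,0.14,45],
    [-0.24,0.75,0.12,0,0,0.21,45],
    [-0.24,0.75,0.12,0,0,0.21,45],
    [-0.24,0.75,0.12,0,0,0.21,45]
  ]
}}

```text
time: 9.6
tool_pos: [0.558, -0.2534, 0.1274]
ee_rot: [-3.138, 0.004, 0.274]
wrist_force: [0.1, 0.1, -0.4]
width: 0.0449
finger_force: 0.0
```

Run:
```python
from h import *
go((.562,-.253,.03,.275))
```

```text
[ 0.039  0.007  0.974 -0.001] rows>=2.3
->  [ 0.562 -0.253  0.03   0.275]
```

Emit:
{"op": "servo_tool", "data": {
  "plan": [
    [0.02,0,0.3,0,0,0,45],
    [0.04,0.01,0.6,0,0,0,45],
    [0.04,0.01,0.8,0,0,0,45],
    [0.04,0.01,0.92,0,0,0,45],
    [0.04,0.01,0.97,0,0,0,45],
    [0.04,0.01,0.97,0,0,0,45],
    [0.04,0.01,0.97,0,0,0,0],
    [0.04,0.01,0.97,0,0,0,0],
    [0.04,0.01,0.97,0,0,0,0],
    [0.04,0.01,0.97,0,0,0,0],
    [0.04,0.01,0.97,0,0,0,0],
    [0.04,0.01,0.97,0,0,0,0]
  ]
}}

```text
time: 10.6
tool_pos: [0.5643, -0.2533, 0.0349]
ee_rot: [3.14, -0.002, 0.275]
wrist_force: [-0.4, 0.3, 3.9]
width: 0.0199
finger_force: 30.0
```

Emit:
{"op": "servo_tool", "data": {
  "plan": [
    [0,0,0,0,0,0,0],
    [0,0,-0.15,0,0,0,0],
    [0,0,-0.4,0,0,0,0],
    [0,0,-0.7,0,0,0,0],
    [0,0,-0.8,0,0,0,0],
    [0,0,-0.8,0,0,0,0]
  ]
}}

```text
time: 11.1
tool_pos: [0.5654, -0.254, 0.1171]
ee_rot: [3.137, -0.005, 0.275]
wrist_force: [1.1, 0.0, -0.8]
width: 0.02
finger_force: 30.0
```

Run:
```python
from h import *
print(robot.get_obs()['width'])
FP2=.0217
for y in (-.032,.032):
    X=fr(.030,y); print(X)
go((*fr(.030,.032),.11,FP2),(*fr(.030,.032),.043,FP2))
```

```text
0.019965558727836497
(np.float64(0.5635872824307813), np.float64(0.017358482853992697))
(np.float64(0.5621985914235537), np.float64(0.08134341496528313))
   [ 0.22  -0.809  0.018  0.04 ] rows>=2.0
   [ 0.168 -0.821  0.018  0.04 ] rows>=2.0
   [ 0.116 -0.83   0.018  0.04 ] rows>=2.0
   [ 0.063 -0.836  0.018  0.04 ] rows>=2.0
->  [0.5622 0.0813 0.11   0.0217]
   [ 0.    0.    0.67 -0.  ] rows>=1.6
->  [0.5622 0.0813 0.043  0.0217]
```

Emit:
{"op": "servo_tool", "data": {
  "plan": [
    [0.05,-0.18,0,0,0,0.01,0],
    [0.11,-0.4,0,0,0,0.02,0],
    [0.16,-0.6,0,0,0,0.03,0],
    [0.22,-0.81,0,0,0,0.04,0]
  ]
}}

```text
time: 11.43
tool_pos: [0.5613, -0.1679, 0.1105]
ee_rot: [-3.139, 0.004, 0.211]
wrist_force: [0.3, 0.3, -1.0]
width: 0.0197
finger_force: 30.0
```

Emit:
{"op": "servo_tool", "data": {
  "plan": [
    [0.04,-0.2,0,0,0,0.01,0],
    [0.08,-0.41,0,0,0,0.02,0],
    [0.12,-0.61,0,0,0,0.03,0],
    [0.17,-0.82,0,0,0,0.04,0]
  ]
}}

```text
time: 11.77
tool_pos: [0.5605, -0.0841, 0.1106]
ee_rot: [-3.14, 0.004, 0.148]
wrist_force: [-0.4, -0.1, 0.1]
width: 0.0194
finger_force: 30.0
```

Emit:
{"op": "servo_tool", "data": {
  "plan": [
    [0.03,-0.2,0,0,0,0.01,0],
    [0.06,-0.41,0,0,0,0.02,0],
    [0.09,-0.62,0,0,0,0.03,0],
    [0.12,-0.83,0,0,0,0.04,0]
  ]
}}

```text
time: 12.1
tool_pos: [0.5601, -0.0003, 0.1107]
ee_rot: [-3.141, 0.004, 0.086]
wrist_force: [0.9, -0.4, -0.1]
width: 0.0197
finger_force: 30.0
```

Emit:
{"op": "servo_tool", "data": {
  "plan": [
    [0.02,-0.2,0,0,0,0.01,0],
    [0.03,-0.41,0,0,0,0.02,0],
    [0.05,-0.62,0,0,0,0.03,0],
    [0.06,-0.78,0,0,0,0.04,0],
    [0.06,-0.84,0,0,0,0.04,0],
    [0.06,-0.84,0,0,0,0.04,0],
    [0.06,-0.84,0,0,0,0.04,0],
    [0.06,-0.84,0,0,0,0.04,0]
  ]
}}

```text
time: 12.77
tool_pos: [0.56, 0.0818, 0.1127]
ee_rot: [3.141, 0.001, 0.023]
wrist_force: [-0.5, 0.4, -0.9]
width: 0.0199
finger_force: 30.0
```

Run:
```python
from h import *
o=robot.get_obs();print(o['tool_pos'],o['ee_rot'],o['width'],o['finger_force'],o['wrist_force'])
go((*fr(.032,.032),.049,FP[2]))
crop(shot("scene"),220,150,420,300,4,"pics/s3.png")
```

```text
[0.56001907 0.08184457 0.11266218] [3.14104300e+00 1.22239479e-03 2.30869092e-02] 0.01990539351136439 29.998769760131836 [-0.49727677  0.3835803  -0.94791586]
   [0.042 0.006 0.637 0.001] rows>=1.5
->  [0.5642 0.0814 0.049  0.0217]
```

View pics/s3.png

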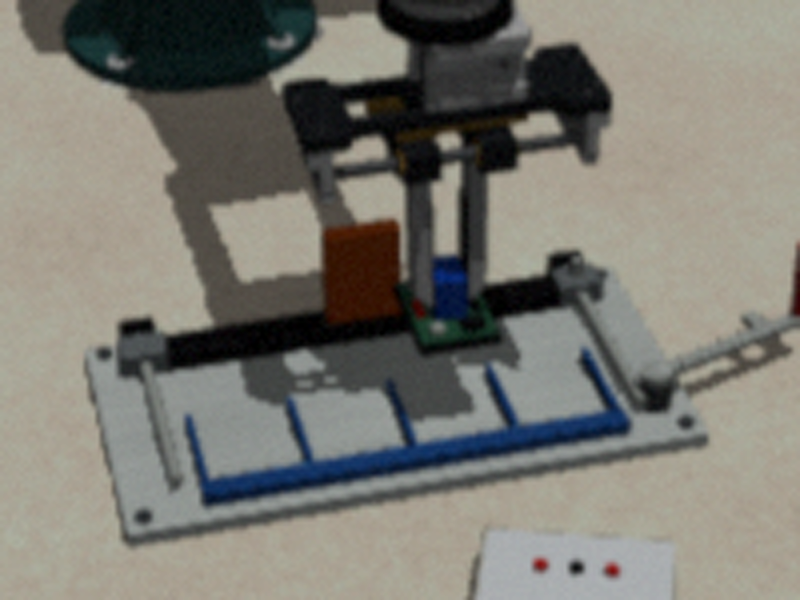

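Emit:
{"op": "servo_tool", "data": {
  "plan": [
    [0.04,0,0.15,0,0,0,0],
    [0.04,0,0.3,0,0,0,0],
    [0.04,0,0.42,0,0,0,0],
    [0.04,0,0.52,0,0,0,0],
    [0.04,0,0.59,0,0,0,0],
    [0.04,0,0.63,0,0,0,0],
    [0.04,0,0.63,0,0,0,0],
    [0.04,0,0.63,0,0,0,0],
    [0.04,0,0.63,0,0,0,0],
    [0.04,0,0.63,0,0,0,0]
  ]
}}

```text
time: 13.65
tool_pos: [0.565, 0.083, 0.0515]
ee_rot: [-3.141, -0.002, 0.024]
wrist_force: [0.2, 0.6, -0.3]
width: 0.0196
finger_force: 30.0
```

Emit:
{"op": "servo_tool", "data": {
  "plan": [
    [0,0,0.02,0,0,0,0],
    [0,0,0.04,0,0,0,0],
    [0,0,0.04,0,0,0,0],
    [0,0,0.04,0,0,0,0]
  ]
}}

```text
time: 13.98
tool_pos: [0.5648, 0.083, 0.0469]
ee_rot: [-3.141, -0.001, 0.024]
wrist_force: [0.4, 0.4, 1.8]
width: 0.02
finger_force: 30.0
```

Emit:
{"op": "servo_tool", "data": {
  "plan": [
    [0,0,0,0,0,0,45],
    [0,0,0,0,0,0,45],
    [0,0,0,0,0,0,45],
    [0,0,0,0,0,0,45],
    [0,0,-0.3,0,0,0,45],
    [0,0,-0.6,0,0,0,45],
    [0,0,-0.9,0,0,0,45],
    [0,0,-0.9,0,0,0,45],
    [0,0,-0.9,0,0,0,45]
  ]
}}

```text
time: 14.73
tool_pos: [0.5658, 0.083, 0.1391]
ee_rot: [-3.141, -0.005, 0.024]
wrist_force: [1.3, 0.0, 0.2]
width: 0.045
finger_force: 0.0
```

Run:
```python
from h import *
boards()
go((.562,-.3735,.13,.37))
```

```text
relay [304 247   9  13  99] [0.5659 0.0834 0.036 ] [565.   84.4  18.9  29.   89.5]
relay [496 246  12  14  94] [ 0.5612 -0.3734  0.036 ] [ 561.5 -373.8   28.7   18.5   22.4]
   [-0.027  0.912  0.014 -0.044] rows>=2.2
   [-0.09   0.908  0.014 -0.044] rows>=2.2
   [-0.152  0.9    0.014 -0.044] rows>=2.2
   [-0.214  0.887  0.014 -0.044] rows>=2.2
   [-0.275  0.87   0.014 -0.044] rows>=2.2
->  [ 0.562  -0.3735  0.13    0.37  ]
```

Emit:
{"op": "servo_tool", "data": {
  "plan": [
    [-0.01,0.3,0,0,0,-0.01,45],
    [-0.02,0.6,0,0,0,-0.03,45],
    [-0.03,0.91,0,0,0,-0.044,45]
  ]
}}

```text
time: 15.03
tool_pos: [0.5619, -0.0084, 0.1337]
ee_rot: [-3.141, 0.005, 0.096]
wrist_force: [1.1, 0.2, 0.4]
width: 0.0455
finger_force: 0.0
```

Emit:
{"op": "servo_tool", "data": {
  "plan": [
    [-0.03,0.3,0,0,0,-0.01,45],
    [-0.06,0.6,0,0,0,-0.03,45],
    [-0.09,0.91,0,0,0,-0.044,45]
  ]
}}

```text
time: 15.28
tool_pos: [0.5613, -0.1005, 0.1337]
ee_rot: [-3.139, 0.004, 0.164]
wrist_force: [0.7, -0.8, -0.7]
width: 0.045
finger_force: 0.0
```

Emit:
{"op": "servo_tool", "data": {
  "plan": [
    [-0.05,0.3,0,0,0,-0.01,45],
    [-0.1,0.6,0,0,0,-0.03,45],
    [-0.15,0.9,0,0,0,-0.044,45]
  ]
}}

```text
time: 15.53
tool_pos: [0.5611, -0.1917, 0.1336]
ee_rot: [-3.138, 0.004, 0.232]
wrist_force: [-0.3, 0.4, -0.6]
width: 0.045
finger_force: 0.0
```

Emit:
{"op": "servo_tool", "data": {
  "plan": [
    [-0.07,0.3,0,0,0,-0.01,45],
    [-0.14,0.6,0,0,0,-0.03,45],
    [-0.21,0.89,0,0,0,-0.044,45]
  ]
}}

```text
time: 15.78
tool_pos: [0.5612, -0.2832, 0.1334]
ee_rot: [-3.138, 0.003, 0.301]
wrist_force: [0.4, 0.2, 0.2]
width: 0.045
finger_force: 0.0
```

Emit:
{"op": "servo_tool", "data": {
  "plan": [
    [-0.09,0.3,0,0,0,-0.01,45],
    [-0.18,0.6,0,0,0,-0.03,45],
    [-0.27,0.87,0.03,0,0,-0.044,45],
    [-0.27,0.87,0.06,0,0,-0.044,45],
    [-0.27,0.87,0.06,0,0,-0.044,45],
    [-0.27,0.87,0.06,0,0,-0.044,45],
    [-0.27,0.87,0.06,0,0,-0.044,45],
    [-0.27,0.87,0.06,0,0,-0.044,45]
  ]
}}

```text
time: 16.45
tool_pos: [0.5628, -0.3718, 0.1303]
ee_rot: [-3.141, -0.0, 0.371]
wrist_force: [-0.2, 0.0, 0.1]
width: 0.0453
finger_force: 0.0
```

Run:
```python
from h import *
go((.562,-.3735,.03,.37))
```

```text
[-0.007  0.006  0.502  0.   ] rows>=1.2
   [-0.007  0.006  0.502  0.   ] rows>=1.2
->  [ 0.562  -0.3735  0.03    0.37  ]
```

Emit:
{"op": "servo_tool", "data": {
  "plan": [
    [-0.01,0.01,0.3,0,0,0,45],
    [-0.01,0.01,0.6,0,0,0,45],
    [-0.01,0.01,0.8,0,0,0,45],
    [-0.01,0.01,0.92,0,0,0,45],
    [-0.01,0.01,0.98,0,0,0,45],
    [-0.01,0.01,0.98,0,0,0,45],
    [-0.01,0.01,0.98,0,0,0,0],
    [-0.01,0.01,0.98,0,0,0,0],
    [-0.01,0.01,0.98,0,0,0,0],
    [-0.01,0.01,0.98,0,0,0,0],
    [-0.01,0.01,0.98,0,0,0,0],
    [-0.01,0.01,0.98,0,0,0,0]
  ]
}}

```text
time: 17.45
tool_pos: [0.5626, -0.3751, 0.034]
ee_rot: [3.14, -0.001, 0.369]
wrist_force: [-0.4, 1.6, 3.7]
width: 0.0198
finger_force: 30.0
```

Emit:
{"op": "servo_tool", "data": {
  "plan": [
    [0,0,0,0,0,0,0],
    [0,0,-0.15,0,0,0,0],
    [0,0,-0.4,0,0,0,0],
    [0,0,-0.7,0,0,0,0],
    [0,0,-0.8,0,0,0,0],
    [0,0,-0.8,0,0,0,0],
    [0,0,-0.8,0,0,0,0],
    [0,0,-0.8,0,0,0,0]
  ]
}}

```text
time: 18.12
tool_pos: [0.561, -0.3739, 0.1098]
ee_rot: [-3.138, 0.002, 0.369]
wrist_force: [-0.5, 0.2, -1.8]
width: 0.02
finger_force: 30.0
```

Run:
```python
from h import *
go((*fr(.032,-.032),.112,FP[2]))
```

```text
[ 0.364 -0.908 -0.006  0.055] rows>=2.3
   [ 0.284 -0.936 -0.006  0.055] rows>=2.3
   [ 0.201 -0.957 -0.006  0.055] rows>=2.3
   [ 0.118 -0.971 -0.006  0.055] rows>=2.3
->  [0.5656 0.0174 0.112  0.0217]
```

Emit:
{"op": "servo_tool", "data": {
  "plan": [
    [0.09,-0.22,0,0,0,0.01,0],
    [0.18,-0.45,0,0,0,0.03,0],
    [0.27,-0.68,0,0,0,0.04,0],
    [0.36,-0.91,0,0,0,0.055,0]
  ]
}}

```text
time: 18.45
tool_pos: [0.5612, -0.2752, 0.1092]
ee_rot: [-3.138, 0.003, 0.281]
wrist_force: [1.1, 0.7, -1.1]
width: 0.0197
finger_force: 30.0
```

Emit:
{"op": "servo_tool", "data": {
  "plan": [
    [0.07,-0.23,0,0,0,0.01,0],
    [0.14,-0.46,0,0,0,0.03,0],
    [0.21,-0.7,0,0,0,0.04,0],
    [0.285,-0.94,0,0,0,0.055,0]
  ]
}}

```text
time: 18.78
tool_pos: [0.5622, -0.1769, 0.1095]
ee_rot: [-3.139, 0.004, 0.195]
wrist_force: [0.6, -0.3, -1.2]
width: 0.02
finger_force: 30.0
```

Emit:
{"op": "servo_tool", "data": {
  "plan": [
    [0.05,-0.24,0,0,0,0.01,0],
    [0.1,-0.48,0,0,0,0.03,0],
    [0.15,-0.72,0,0,0,0.04,0],
    [0.2,-0.96,0,0,0,0.055,0]
  ]
}}

```text
time: 19.12
tool_pos: [0.5631, -0.079, 0.1096]
ee_rot: [-3.14, 0.005, 0.109]
wrist_force: [1.0, 0.7, -0.7]
width: 0.0197
finger_force: 30.0
```

Emit:
{"op": "servo_tool", "data": {
  "plan": [
    [0.03,-0.24,0,0,0,0.01,0],
    [0.06,-0.48,0,0,0,0.03,0],
    [0.09,-0.7,0,0,0,0.04,0],
    [0.12,-0.88,0,0,0,0.055,0],
    [0.12,-0.97,0,0,0,0.055,0],
    [0.12,-0.97,0,0,0,0.055,0],
    [0.12,-0.97,0,0,0,0.055,0],
    [0.12,-0.97,0,0,0,0.055,0]
  ]
}}

```text
time: 19.78
tool_pos: [0.5656, 0.0162, 0.1117]
ee_rot: [3.141, 0.001, 0.023]
wrist_force: [0.5, -0.6, -1.0]
width: 0.0194
finger_force: 30.0
```

Run:
```python
from h import *
go((*fr(.032,-.032),.049,FP[2]))
im=shot("top");cv2.imwrite("pics/top2.png",im[:,:,::-1]);boards(im=im)
```

```text
[ 0.    -0.012  0.627  0.001] rows>=1.5
->  [0.5656 0.0174 0.049  0.0217]
```

Emit:
{"op": "servo_tool", "data": {
  "plan": [
    [0,-0.01,0.15,0,0,0,0],
    [0,-0.01,0.3,0,0,0,0],
    [0,-0.01,0.42,0,0,0,0],
    [0,-0.01,0.52,0,0,0,0],
    [0,-0.01,0.59,0,0,0,0],
    [0,-0.01,0.64,0,0,0,0],
    [0,-0.01,0.66,0,0,0,0],
    [0,-0.01,0.67,0,0,0,0],
    [0,-0.01,0.67,0,0,0,0],
    [0,-0.01,0.67,0,0,0,0]
  ]
}}

```text
time: 20.67
tool_pos: [0.5666, 0.0183, 0.0461]
ee_rot: [-3.142, -0.002, 0.024]
wrist_force: [-0.4, 0.8, -0.6]
width: 0.0195
finger_force: 30.0
```

Emit:
{"op": "servo_tool", "data": {
  "plan": [
    [0,0,0.02,0,0,0,0],
    [0,0,0.02,0,0,0,0],
    [0,0,0.02,0,0,0,45],
    [0,0,0.02,0,0,0,45],
    [0,0,0.02,0,0,0,45],
    [0,0,0.02,0,0,0,45],
    [0,0,-0.3,0,0,0,45],
    [0,0,-0.6,0,0,0,45],
    [0,0,-1,0,0,0,45],
    [0,0,-1,0,0,0,45],
    [0,0,-1,0,0,0,45],
    [0,0,-1,0,0,0,45]
  ]
}}

```text
time: 21.67
tool_pos: [0.5657, 0.0182, 0.145]
ee_rot: [-3.141, 0.0, 0.024]
wrist_force: [-0.7, -0.1, 0.1]
width: 0.0453
finger_force: 0.0
```

Run:
```python
from h import *
a=np.pi/2+FP[2]; g=(.4698,.0488)
go((*g,.17,a))
boards()
crop(shot("scene"),220,150,420,300,4,"pics/s4.png")
```

```text
[-0.951 -0.329 -0.25  -0.999] rows>=12.6
->  [0.4698 0.0488 0.17   1.5925]
relay [332 246   9  12 106] [0.5679 0.018  0.036 ] [567.7  18.2  19.   26.6  89. ]
```

View pics/s4.png

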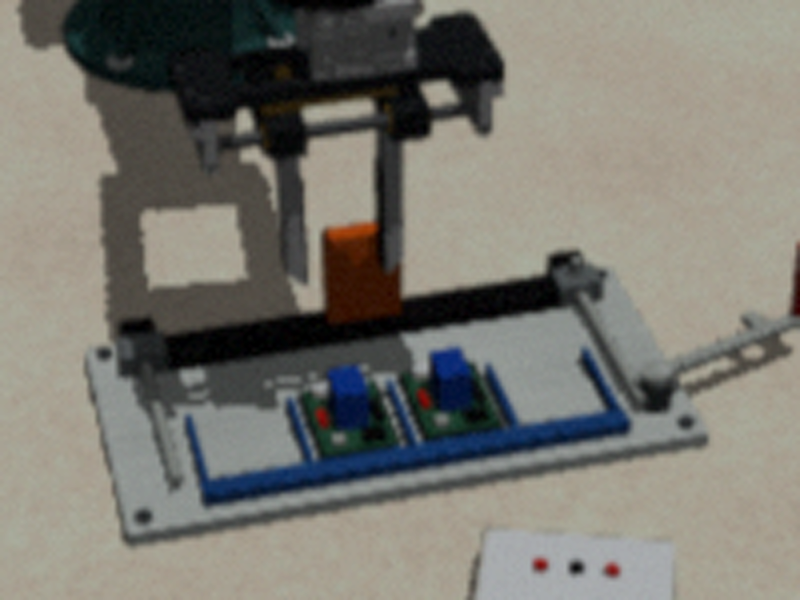

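Emit:
{"op": "servo_tool", "data": {
  "plan": [
    [-0.08,-0.03,-0.1,0,0,-0.07,45],
    [-0.16,-0.05,-0.25,0,0,-0.14,45],
    [-0.24,-0.08,-0.25,0,0,-0.21,45],
    [-0.32,-0.11,-0.25,0,0,-0.28,45],
    [-0.4,-0.14,-0.25,0,0,-0.35,45],
    [-0.48,-0.16,-0.25,0,0,-0.42,45],
    [-0.56,-0.19,-0.25,0,0,-0.49,45],
    [-0.64,-0.22,-0.25,0,0,-0.56,45],
    [-0.72,-0.25,-0.25,0,0,-0.63,45],
    [-0.8,-0.27,-0.25,0,0,-0.7,45],
    [-0.88,-0.3,-0.25,0,0,-0.77,45],
    [-0.95,-0.33,-0.25,0,0,-0.84,45]
  ]
}}

```text
time: 22.77
tool_pos: [0.4686, 0.049, 0.1683]
ee_rot: [-3.137, 0.001, 1.349]
wrist_force: [-0.5, 0.4, 0.4]
width: 0.0452
finger_force: 0.0
```

Emit:
{"op": "servo_tool", "data": {
  "plan": [
    [0,0,0,0,0,-0.08,45],
    [0,0,0,0,0,-0.16,45],
    [0,0,0,0,0,-0.16,45],
    [0,0,0,0,0,-0.16,45],
    [0,0,0,0,0,-0.16,45]
  ]
}}

```text
time: 23.18
tool_pos: [0.4697, 0.0489, 0.1694]
ee_rot: [-3.14, -0.0, 1.592]
wrist_force: [-0.4, -0.0, 0.1]
width: 0.0447
finger_force: 0.0
```

Run:
```python
from h import *
a=np.pi/2+FP[2]; g=(.4698,.0488)
go((*g,.075,a)); im=shot("top"); boards(im=im)
```

```text
[-0.001  0.001  0.944 -0.   ] rows>=2.3
->  [0.4698 0.0488 0.075  1.5925]
```

Emit:
{"op": "servo_tool", "data": {
  "plan": [
    [0,0,0.4,0,0,0,45],
    [0,0,0.7,0,0,0,45],
    [0,0,0.92,0,0,0,45],
    [0,0,0.92,0,0,0,45],
    [0,0,0.92,0,0,0,45],
    [0,0,0.92,0,0,0,45],
    [0,0,0.92,0,0,0,0],
    [0,0,0.92,0,0,0,0],
    [0,0,0.92,0,0,0,0],
    [0,0,0.92,0,0,0,0],
    [0,0,0.92,0,0,0,0],
    [0,0,0.92,0,0,0,0]
  ]
}}

```text
time: 24.23
tool_pos: [0.4704, 0.049, 0.079]
ee_rot: [3.141, -0.0, 1.595]
wrist_force: [-0.9, -0.0, 2.3]
width: 0.0138
finger_force: 30.0
```

Emit:
{"op": "servo_tool", "data": {
  "plan": [
    [0,0.03,0,0,0,0,0],
    [0,0.07,0,0,0,0,0],
    [0,0.11,0,0,0,0,0],
    [0,0.15,0,0,0,0,0],
    [0,0.19,0,0,0,0,0],
    [0,0.23,0,0,0,0,0],
    [0,0.27,0,0,0,0,0],
    [0,0.31,0,0,0,0,0],
    [0,0.35,0,0,0,0,0],
    [0,0.38,0,0,0,0,0],
    [0,0.41,0,0,0,0,0],
    [0,0.44,0,0,0,0,0]
  ]
}}

```text
time: 25.23
tool_pos: [0.5147, 0.0502, 0.079]
ee_rot: [3.141, -0.0, 1.595]
wrist_force: [-3.7, -0.1, 5.9]
width: 0.0139
finger_force: 30.0
```

Emit:
{"op": "servo_tool", "data": {
  "plan": [
    [0,0.02,0,0,0,0,0],
    [0,0.04,0,0,0,0,0],
    [0,0.06,0,0,0,0,0],
    [0,0.07,0,0,0,0,0],
    [0,0.07,0,0,0,0,0],
    [0,0.07,0,0,0,0,0]
  ]
}}

```text
time: 25.73
tool_pos: [0.52, 0.0503, 0.079]
ee_rot: [-3.138, -0.0, 1.595]
wrist_force: [-7.8, -0.4, 9.1]
width: 0.0136
finger_force: 30.0
```

Emit:
{"op": "servo_tool", "data": {
  "plan": [
    [0,0.02,0,0,0,0,0],
    [0,0.04,0,0,0,0,0],
    [0,0.04,0,0,0,0,0],
    [0,0.04,0,0,0,0,0]
  ]
}}

```text
time: 26.07
tool_pos: [0.5201, 0.0503, 0.0789]
ee_rot: [-3.129, -0.0, 1.595]
wrist_force: [-18.8, -1.7, 14.5]
width: 0.0141
finger_force: 30.1
```

Emit:
{"op": "servo_tool", "data": {
  "plan": [
    [0,-0.04,0,0,0,0,0],
    [0,-0.04,0,0,0,0,0],
    [0,-0.04,0,0,0,0,45],
    [0,-0.04,0,0,0,0,45],
    [0,-0.04,0,0,0,0,45],
    [0,-0.04,0,0,0,0,45],
    [0,-0.04,-0.4,0,0,0,45],
    [0,-0.04,-0.7,0,0,0,45],
    [0,-0.04,-1,0,0,0,45],
    [0,-0.04,-1,0,0,0,45],
    [0,-0.04,-1,0,0,0,45]
  ]
}}

```text
time: 26.98
tool_pos: [0.5228, 0.0501, 0.1807]
ee_rot: [3.136, 0.0, 1.594]
wrist_force: [0.2, 0.5, -0.5]
width: 0.045
finger_force: 0.0
```

Run:
```python
from h import *
im=shot("scene")
h=cv2.cvtColor(im,cv2.COLOR_RGB2HSV)
crop(im,220,150,440,300,3.6,"pics/s5.png")
k=(.5555,.3152); a=1.908
go((*k,.175,a),(*k,.077,a))
```

```text
[ 0.881  0.134  0.012 -0.067] rows>=2.1
   [ 0.862  0.225  0.012 -0.067] rows>=2.1
   [ 0.834  0.314  0.012 -0.067] rows>=2.1
->  [0.5555 0.3152 0.175  1.908 ]
   [ 0.    0.    0.98 -0.  ] rows>=2.4
->  [0.5555 0.3152 0.077  1.908 ]
```

View pics/s5.png

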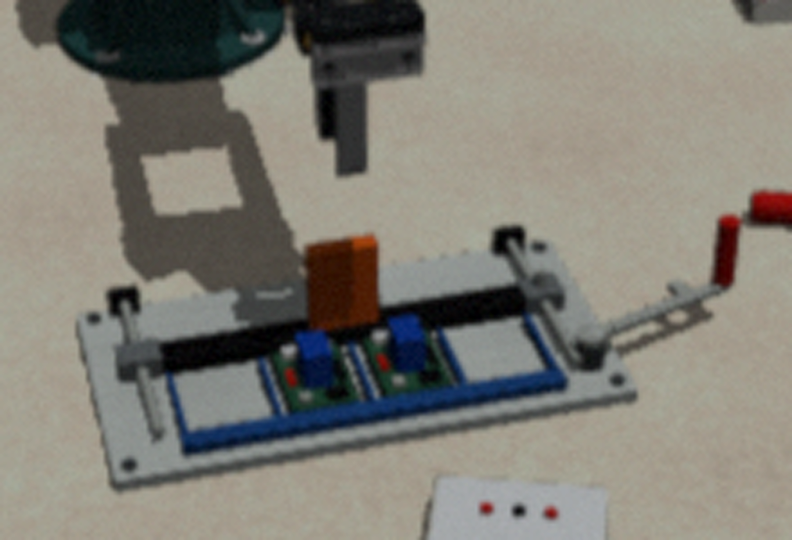

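Emit:
{"op": "servo_tool", "data": {
  "plan": [
    [0.29,0.04,0,0,0,-0.02,45],
    [0.58,0.09,0,0,0,-0.045,45],
    [0.88,0.13,0,0,0,-0.067,45]
  ]
}}

```text
time: 27.28
tool_pos: [0.5312, 0.1387, 0.1757]
ee_rot: [-3.137, 0.0, 1.7]
wrist_force: [0.7, -0.4, 0.1]
width: 0.045
finger_force: 0.0
```

Emit:
{"op": "servo_tool", "data": {
  "plan": [
    [0.29,0.07,0,0,0,-0.02,45],
    [0.58,0.15,0,0,0,-0.045,45],
    [0.86,0.225,0,0,0,-0.067,45]
  ]
}}

```text
time: 27.53
tool_pos: [0.5422, 0.2278, 0.1754]
ee_rot: [-3.137, 0.0, 1.807]
wrist_force: [0.1, -0.2, -0.6]
width: 0.045
finger_force: 0.0
```

Emit:
{"op": "servo_tool", "data": {
  "plan": [
    [0.28,0.1,0,0,0,-0.02,45],
    [0.56,0.2,0,0,0,-0.045,45],
    [0.83,0.31,0,0,0,-0.067,45],
    [0.83,0.31,0,0,0,-0.067,45],
    [0.83,0.31,0,0,0,-0.067,45],
    [0.83,0.31,0,0,0,-0.067,45]
  ]
}}

```text
time: 28.03
tool_pos: [0.5535, 0.3137, 0.1762]
ee_rot: [-3.138, 0.001, 1.91]
wrist_force: [1.0, 0.3, 0.6]
width: 0.0447
finger_force: 0.0
```

Run:
```python
from h import *
go((.5545,.315,.077,1.908))
```

```text
[0.009 0.014 0.992 0.001] rows>=2.4
->  [0.5545 0.315  0.077  1.908 ]
```

Emit:
{"op": "servo_tool", "data": {
  "plan": [
    [0.01,0.01,0.4,0,0,0,45],
    [0.01,0.01,0.7,0,0,0,45],
    [0.01,0.01,0.97,0,0,0,45],
    [0.01,0.01,0.97,0,0,0,45],
    [0.01,0.01,0.97,0,0,0,45],
    [0.01,0.01,0.97,0,0,0,45],
    [0.01,0.01,0.97,0,0,0,0],
    [0.01,0.01,0.97,0,0,0,0],
    [0.01,0.01,0.97,0,0,0,0],
    [0.01,0.01,0.97,0,0,0,0],
    [0.01,0.01,0.97,0,0,0,0],
    [0.01,0.01,0.97,0,0,0,0]
  ]
}}

```text
time: 29.03
tool_pos: [0.555, 0.316, 0.0823]
ee_rot: [3.141, -0.0, 1.91]
wrist_force: [-0.8, 0.2, 2.3]
width: 0.0154
finger_force: 30.0
```

Run:
```python
from h import *
o=robot.get_obs();print(o['tool_pos'],o['ee_rot'],o['width'],o['wrist_force'])
for a,b,yaw in((1.27,.6,1.908),(.6,-.03,1.908+.67)):
    print(a,b)
    for t in np.linspace(a,b,9)[1:]:
        d=np.r_[np.array(knob(t))-knob(a),0]; print(np.round(np.r_[Y(yaw).T@d/.1,(t-a)/(np.pi/2)],3))
```

```text
[0.5550302  0.31604786 0.082339  ] [ 3.14051705e+00 -1.36403836e-04  1.91040760e+00] 0.015358756655774665 [-0.82772633  0.15338338  2.26445973]
1.27 0.6
[-0.003 -0.096  0.    -0.053]
[-0.013 -0.192  0.    -0.107]
[-0.032 -0.286  0.    -0.16 ]
[-0.058 -0.379  0.    -0.213]
[-0.092 -0.469  0.    -0.267]
[-0.134 -0.556  0.    -0.32 ]
[-0.183 -0.639  0.    -0.373]
[-0.238 -0.718  0.    -0.427]
0.6 -0.03
[-0.002 -0.091  0.    -0.05 ]
[-0.012 -0.181  0.    -0.1  ]
[-0.028 -0.27   0.    -0.15 ]
[-0.051 -0.357  0.    -0.201]
[-0.082 -0.442  0.    -0.251]
[-0.118 -0.525  0.    -0.301]
[-0.161 -0.605  0.    -0.351]
[-0.211 -0.681  0.    -0.401]
```

Emit:
{"op": "servo_tool", "data": {
  "plan": [
    [0,-0.1,0,0,0,-0.05,0],
    [-0.01,-0.19,0,0,0,-0.11,0],
    [-0.03,-0.29,0,0,0,-0.16,0],
    [-0.06,-0.38,0,0,0,-0.21,0],
    [-0.09,-0.47,0,0,0,-0.27,0],
    [-0.13,-0.56,0,0,0,-0.32,0],
    [-0.18,-0.64,0,0,0,-0.37,0],
    [-0.24,-0.72,0,0,0,-0.43,0],
    [-0.24,-0.72,0,0,0,-0.43,0]
  ]
}}

```text
time: 29.78
tool_pos: [0.4938, 0.2693, 0.0823]
ee_rot: [3.141, -0.001, 2.587]
wrist_force: [-3.0, 1.2, 3.6]
width: 0.0156
finger_force: 30.0
```

Emit:
{"op": "servo_tool", "data": {
  "plan": [
    [0,-0.09,0,0,0,-0.05,0],
    [-0.01,-0.18,0,0,0,-0.1,0],
    [-0.03,-0.27,0,0,0,-0.15,0],
    [-0.05,-0.36,0,0,0,-0.2,0],
    [-0.08,-0.44,0,0,0,-0.25,0],
    [-0.12,-0.52,0,0,0,-0.3,0],
    [-0.16,-0.6,0,0,0,-0.35,0],
    [-0.19,-0.64,0,0,0,-0.38,0],
    [-0.19,-0.64,0,0,0,-0.38,0]
  ]
}}

```text
time: 30.53
tool_pos: [0.4754, 0.2046, 0.0822]
ee_rot: [3.141, -0.005, -3.102]
wrist_force: [-7.3, -0.5, 7.2]
width: 0.0153
finger_force: 30.0
```

Run:
```python
from h import *
o=robot.get_obs();print(o['tool_pos'],o['ee_rot'],o['width'],o['wrist_force'],knob(0))
crop(shot("scene"),270,150,420,260,5,"pics/s6.png")
```

```text
[0.47537763 0.20457514 0.08221502] [ 3.14140587 -0.00476092 -3.10180942] 0.015311218298969092 [-7.28381399 -0.45090208  7.15041553] (np.float64(0.47452801463674266), np.float64(0.20346986568693426))
```

View pics/s6.png

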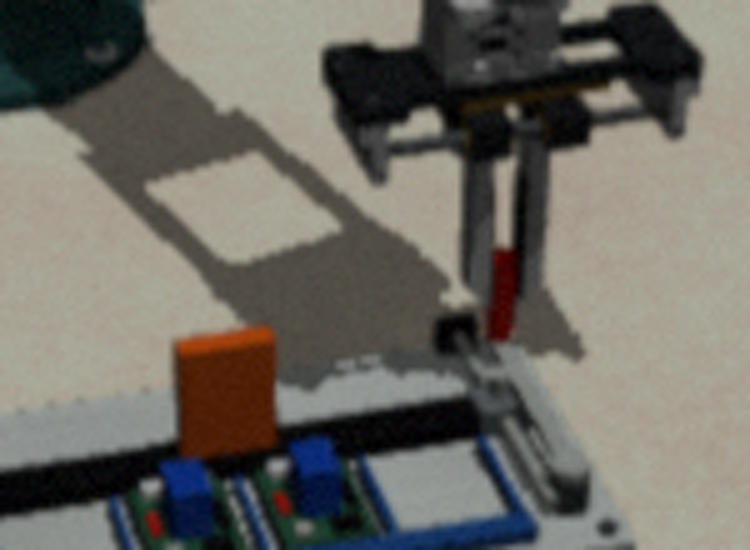

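Emit:
{"op": "servo_tool", "data": {
  "plan": [
    [0,-0.03,0,0,0,0,0],
    [0,-0.05,0,0,0,0,0],
    [0,-0.05,0,0,0,0,0],
    [0,-0.05,0,0,0,0,0]
  ]
}}

```text
time: 30.92
tool_pos: [0.4754, 0.2036, 0.0823]
ee_rot: [3.134, -0.004, -3.102]
wrist_force: [-7.5, 8.0, 5.9]
width: 0.0156
finger_force: 30.0
```

Emit:
{"op": "servo_tool", "data": {
  "plan": [
    [0,-0.03,0,0,0,0,0],
    [0,-0.04,0,0,0,0,0],
    [0,-0.04,0,0,0,0,0],
    [0,-0.04,0,0,0,0,0]
  ]
}}

```text
time: 31.25
tool_pos: [0.4754, 0.2033, 0.0823]
ee_rot: [3.127, -0.004, -3.101]
wrist_force: [-6.8, 17.5, 4.6]
width: 0.0157
finger_force: 30.1
```

Firmly on its stop. Ease the load, release and rise, then check.

Emit:
{"op": "servo_tool", "data": {
  "plan": [
    [0,0.06,0,0,0,0,0],
    [0,0.06,0,0,0,0,0],
    [0,0.06,0,0,0,0,30],
    [0,0.06,0,0,0,0,40],
    [0,0.06,0,0,0,0,40],
    [0,0.06,0,0,0,0,40],
    [0,0.06,0,0,0,0,40],
    [0,0.06,-0.3,0,0,0,40],
    [0,0.06,-0.7,0,0,0,40],
    [0,0.06,-1,0,0,0,40],
    [0,0.06,-1,0,0,0,40]
  ]
}}

```text
time: 32.17
tool_pos: [0.4812, 0.2027, 0.1894]
ee_rot: [3.138, 0.014, -3.101]
wrist_force: [0.2, 0.7, 0.7]
width: 0.0405
finger_force: 0.0
```

Emit:
{"op": "servo_tool", "data": {
  "plan": [
    [0.2,0.2,-0.2,0,0,0,40],
    [0.5,0.5,-0.4,0,0,0,40],
    [0.8,0.8,-0.4,0,0,0,40],
    [1,1,-0.4,0,0,0,40],
    [1,1,-0.4,0,0,0,40],
    [1,1,-0.4,0,0,0,40]
  ]
}}

```text
time: 32.67
tool_pos: [0.3725, 0.2984, 0.2213]
ee_rot: [-3.141, 0.001, -3.098]
wrist_force: [0.3, -0.0, -0.5]
width: 0.0399
finger_force: 0.0
```

Run:
```python
from h import *
im=shot("top")
crop(im,235,220,405,320,4.7,"pics/c9.png")
boards(im=im)
h=cv2.cvtColor(im,cv2.COLOR_RGB2HSV)
o=((h[...,0]<20)&(h[...,1]>180)&(h[...,2]>100)).astype(np.uint8);o[:, :225]=0;o[:,410:]=0
n,l,s,c=cv2.connectedComponentsWithStats(o)
for i in range(1,n):
    if s[i][4]>12: print(s[i],w("top",*c[i],.093))
print(knob(0),fr(-.014,0))
```

```text
relay [332 245   9  12 107] [0.5702 0.018  0.036 ] [570.1  18.1  19.   26.7  89. ]
relay [305 246   8  12  96] [0.5685 0.0832 0.036 ] [568.5  83.2  16.6  26.6  89.5]
[313 265  22   6  77] [0.51943359 0.0474219  0.093     ]
[252 286   6   6  25] [0.47352362 0.20321155 0.093     ]
(np.float64(0.47452801463674266), np.float64(0.20346986568693426)) (np.float64(0.5189032961006552), np.float64(0.048396223842168976))
```

View pics/c9.png

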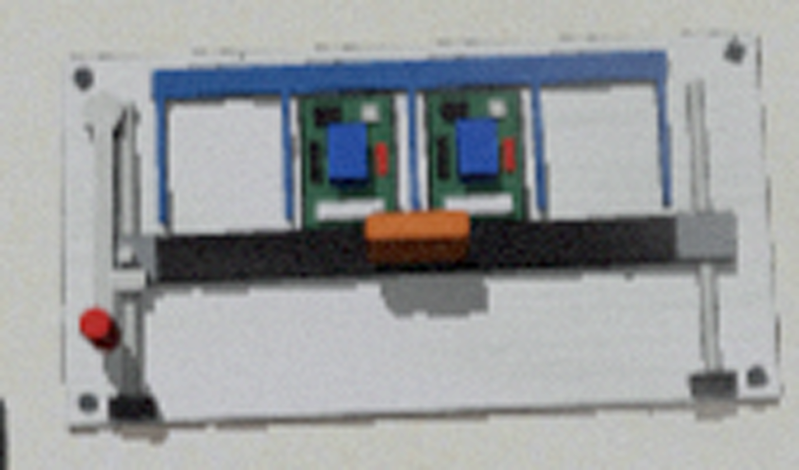

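The picture shows both modules seated flat between jaw and rail (crop about (348,150) and (477,148)). The jaw is home and the hook lies behind the pin at about (128,275).

```bash
python3 -c "
from bench import robot
print(robot.close_job())"
```

```text
the job is handed in; nothing more can be done
None
```

The job is handed in: the two modules on the bench lie flat in bays 1 and 2, the jaw is home against its stop, and the latch is closed with its hook behind the pin.

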